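# Unstack the sample boxes and pack the specimen carrier in layers

## Robot

A 6-joint arm with a two-finger parallel gripper is mounted at the origin on the work surface. World frame = base frame: x ahead of the robot, y to its left, z up, the work surface at z = 0. Lengths are in m, angles in rad, forces in N, time in s.
With the tool pointing down it reaches from about 0.375 to 0.9 m from the base axis. Payload 3.1 kg.
Tool frame: the origin (TCP) lies at the centre of the arm's flange, where the gripper is bolted on; the fingertips stand robot.tip_extent ahead of it and the grasp point (between the pads) lies 164 mm ahead of it (robot.tip_extent is the distance from the TCP to the fingertips, in m); z points along the fingers, y is the line along which they close (so a half turn about z gives the same grasp; the last joint's range is limited). The gripper opens to 87 mm and grips with 3 to 60 N. Pads are 19 mm wide; open, the fingers measure 117 mm over their backs; the gripper's body (75 mm by 190 mm) begins 51 mm behind the grasp point.
Start: joints at [1.165, 0.527, 1.433, -0, 1.181, -0.178], TCP at [0.14, 0.609, 0.405] pointing down, gripper open.
Joint ranges: [-3.08, 3.08], [-0.75, 2.2], [0.22, 2.44], [-1.43, 4.57], [0, 2.65], [-2.85, 2.85]. Speed limits (rad/s): [2.79, 2.79, 3.14, 3.14, 3.14, 3.14].

## Interface

Orientations are given as a unit quaternion [x, y, z, w].
In Python, from rig import get_obs, camera, hand_in, cut_out, robot gives the robot as it stands.
- The arm moves only by the tool step_arm, never from a script. Its argument "rows" is a list of rows, each a list of 6 numbers: the shift along the world's x, y, z in m, then the turn, a rotation vector about the world's x, y, z in degrees. A call has 1 to 12 rows; each row shifts and turns the commanded pose from where the row before left it; what a row does not reach is not made up. A row lasts 1/8 s, in which the tool goes at most 62.5 mm and 10.7 degrees, less where a joint would pass 70% of its speed; a pose out of reach is approached as far as the arm can. A call is refused whole if a number of a shift passes 0.0625 or a number of a turn 10.7, either way. A call with a gripper value outside its range is refused whole. "jaw" is the finger opening in m, from 0 to 0.087, set as the call begins (left out, the last holds). The fingers move at their own pace and stop on an object; "squeeze" is the grip in N (left out, the last holds). Time passes only in rows, so rows that do not move let the fingers close. It gives the time, the measured TCP pose, the force, the opening and the grip force at its end, in the units of the state.
- get_obs(): the state, without advancing time (a new reading comes with each control period).
- camera(name): name is "scene" or "top" or "wrist"; returns a dict with "pixels" (420x560x3 uint8, blue, green, red), "depth" (420x560 float32, m along the optical axis (not along the pixel's ray), 0 where there is no reading), "fov_y" (degrees; the focal length in pixels is half the picture's height over the tangent of half this angle, whatever the lens; pixels are square), "cx", "cy" (the principal point, pixels), "k1" (the pictures are not rectified: a ray, as slopes to the right and down, at radius r is drawn at 1 + k1 r^2 times it, then the intrinsics apply), "extrinsics" (4x4, takes a point from camera to world coordinates); the wrist camera has in their place "mount" (4x4, takes a point from camera to tool coordinates, whose origin is the TCP and whose axes are the flange's). Camera axes: x right, y up, looking along -z (the intrinsics and any distortion apply to the point x, -y, -z); pixel columns grow to the right and rows downward; lengths in m; the calibration is good to about 2 mm. A picture is of the moment at which its call begins: read the wrist's pose just before it.
- hand_in(): hands the job in; it is judged then, once.
Trained networks look in the newest picture that a camera, given by its name, has taken for a name from the list of things; names that differ only in an ending like _2 or _b are one class to them, and where a whole thing is asked for, a point or a joint stands for the part that bears it (a point fixed in the world has none). Each returns a list of dicts, best first, with "confidence" (0 to 1); they miss things now and then, are a little off and sometimes report something else, mostly with a low value. They report only what shows in the picture. A call takes as long as a camera call. They do not tell look-alikes from the thing itself.
- cut_out(label, camera): "region" (420x560 bool, what is visible of it) and "extent" ([centre column, centre row, width, height] in pixels, round what is visible of it).
The state is a dict: "time": time; "q": joint angles; "joint_velocities": joint speeds; "joint_torque": joint torques, N m; "position": TCP position; "tool_rot": TCP orientation; "ft_force": force on the tool from outside, world axes, zero at the start; "moment": the same for the moment, N m; "grip_width": finger opening in m; "grip_force": force on a finger pad.
Only numpy, scipy, OpenCV 4.12 (cv2) and the standard library are available. Lean on these libraries where they do the work, as an engineer would, in place of code of your own. Each camera call takes 0.05 s, during which the arm holds its last target. There are 200 camera calls.

## Task

Take the stack on the bench apart and pack the blue carrier: lay each sample box centred on the mat of its lid's colour and lined up lengthwise with that mat, then lay the metal divider plate level across the two boxes, centred in the carrier and lined up with the carrier's long side, and last stand the amber glass jar upright in the middle of the divider. Keep the boxes and the jar upright throughout, set everything down rather than dropping it, let go of it, and leave the wash bottle, the white bowl and the test tube rack as they are.

Things in the scene. Friction and masses are not known exactly. Their poses are not given: they have to be found in the camera images.
- carrier: Blue open-topped plastic carrier, fixed to the bench. Outside 242 (x) by 156 (y) by 66 high, walls and floor 6 thick, so 230 by 144 inside; a grip ledge sticks out 17 mm beyond each short end near the rim. Origin: centre of its underside, on the bench (z = 0); x along its long side, z up. Its yaw varies. The two mats lie on its floor, one in each half.
- mat_green: Green mat 130 (x) by 64 (y) by 3 thick, fixed on the carrier's floor, 55 mm from the carrier's centre towards one short end or the other (which one varies), its long x axis across the carrier. Origin: centre of its underside, 6 mm above the bench; its top is 9 mm above the bench. Place of the green-lidded box.
- mat_orange: Orange mat 86 (x) by 64 (y) by 3 thick, fixed on the carrier's floor in the other half, likewise 55 mm from the carrier's centre, its long x axis across the carrier. Origin: centre of its underside, 6 mm above the bench; its top is 9 mm above the bench. Place of the orange-lidded box.
- divider: Flat aluminium divider plate with dark perforation dots (look only), 170 (x) by 56 (y) by 20 thick with plain vertical sides, about 0.18 kg, rigid. At the start it lies on the bench as the bottom of the stack. Origin: centre of its underside; x along its length, z up. Across the two boxes in the carrier its underside lies 45 mm above the bench.
- box_green: Closed rigid sample box, white with a green lid (lid fixed on), 116 (x) by 50 (y) by 36 high, about 0.15 kg. At the start it lies on the divider, lengthwise, as the middle of the stack. Origin: centre of its underside; x along its length, z up.
- box_orange: Closed rigid sample box, white with an orange lid (lid fixed on), 72 (x) by 50 (y) by 36 high, about 0.15 kg. At the start it lies on the green-lidded box, lengthwise, as the top of the stack. Origin: centre of its underside; x along its length, z up.
- jar: Amber glass jar with a white cap, standing alone on the bench, round, 50 in diameter and 75 high, about 0.16 kg. Origin: centre of its underside; z up.
- wash_bottle: Clear plastic bottle with a red cap, 66 in diameter and 190 high, standing on the far side of the bench. Origin: centre of its underside. Not to be disturbed.
- mortar: White ceramic bowl, 110 in diameter and 70 high, on the far side of the bench. Origin: centre of its underside. Not to be disturbed.
- tube_rack: Steel test tube rack with six capped tubes, 60 (x) by 180 (y) and 118 high, on the far side of the bench. Origin: centre of its underside. Not to be disturbed.
Mind the look-alikes: they are no part of the job. Leave any turquoise or yellow look-alike of the box_orange alone.

How it is judged:
On the way, in this order (a step that is already met when the one before it is completed fails the run):
1. both sample boxes lie released on the mats of their lids' colours (horizontal distance between box_green and mat_green below 0.015 m and z of box_green in the frame of mat_green below 0.007 m and angle between each of box_green, box_orange's own z axis and vertical below 0.08 rad and angle between the x axis of box_green and the x axis of mat_green, either way round below 0.2 rad and horizontal distance between box_orange and mat_orange below 0.015 m and z of box_orange in the frame of mat_orange below 0.007 m and angle between the x axis of box_orange and the x axis of mat_orange, either way round below 0.2 rad and contact force between the fingers and box_green below 0.1 N and contact force between the fingers and box_orange below 0.1 N), for 0.2 s.
2. the divider lies released and level across both boxes, centred in the carrier (horizontal distance between box_green and mat_green below 0.015 m and z of box_green in the frame of mat_green below 0.007 m and angle between each of box_green, box_orange's own z axis and vertical below 0.08 rad and angle between the x axis of box_green and the x axis of mat_green, either way round below 0.2 rad and horizontal distance between box_orange and mat_orange below 0.015 m and z of box_orange in the frame of mat_orange below 0.007 m and angle between the x axis of box_orange and the x axis of mat_orange, either way round below 0.2 rad and horizontal distance between divider and carrier below 0.015 m and angle between the x axis of divider and the x axis of carrier, either way round below 0.17 rad and angle between divider's own z axis and vertical below 0.06 rad and z of divider in the frame of carrier between 0.04 and 0.05 m and contact force between the fingers and divider below 0.1 N), for 0.2 s.
3. the jar stands released in the middle of the divider (horizontal distance between box_green and mat_green below 0.015 m and z of box_green in the frame of mat_green below 0.007 m and angle between each of box_green, box_orange, jar's own z axis and vertical below 0.08 rad and angle between the x axis of box_green and the x axis of mat_green, either way round below 0.2 rad and horizontal distance between box_orange and mat_orange below 0.015 m and z of box_orange in the frame of mat_orange below 0.007 m and angle between the x axis of box_orange and the x axis of mat_orange, either way round below 0.2 rad and horizontal distance between divider and carrier below 0.015 m and angle between the x axis of divider and the x axis of carrier, either way round below 0.17 rad and angle between divider's own z axis and vertical below 0.06 rad and z of divider in the frame of carrier between 0.04 and 0.05 m and horizontal distance between jar and divider below 0.015 m and z of jar in the frame of divider between 0.016 and 0.024 m and contact force between the fingers and jar below 0.1 N), for 0.2 s.
At the end, for the whole second after the job is handed in: Boxes flat on the mats of their lid colours (15 mm, 0.2 rad); divider level across both boxes, centred in the carrier (15 mm) and along it (0.17 rad); jar upright on the divider within 15 mm of its centre; all released and at rest (all of step 3 and linear speed of each of box_green, box_orange, divider, jar below 0.02 m/s and angular speed of each of box_green, box_orange, divider, jar below 0.2 rad/s and contact force between the fingers and box_green below 0.1 N and contact force between the fingers and box_orange below 0.1 N and contact force between the fingers and divider below 0.1 N); the robot touches nothing.
It fails at once if the wash bottle is shifted by more than 20 mm or tipped (distance of wash_bottle from where it was at the start of the episode above 0.02 m or angle between wash_bottle's own z axis and vertical above 0.3 rad).
It fails at once if the white bowl is shifted by more than 20 mm or tipped (distance of mortar from where it was at the start of the episode above 0.02 m or angle between mortar's own z axis and vertical above 0.3 rad).
It fails at once if the test tube rack is shifted by more than 20 mm or tipped (distance of tube_rack from where it was at the start of the episode above 0.02 m or angle between tube_rack's own z axis and vertical above 0.3 rad).
It fails at once if a box or the jar is tipped by more than 0.6 rad (angle between any of box_green, box_orange, jar's own z axis and vertical above 0.6 rad).
It fails at once if a box, the divider or the jar is dropped (moves free of the fingers faster than 0.6 m/s, a fall of about 18 mm) ((contact force between the fingers and box_green below 0.1 N and linear speed of box_green above 0.6 m/s) or (contact force between the fingers and box_orange below 0.1 N and linear speed of box_orange above 0.6 m/s) or (contact force between the fingers and divider below 0.1 N and linear speed of divider above 0.6 m/s) or (contact force between the fingers and jar below 0.1 N and linear speed of jar above 0.6 m/s)).
It also fails if it takes over 122 s, if anything falls off the work surface, if the arm or the gripper's body presses on something with over 40 N, if the wrist force passes 120 N, or if a joint passes its speed limit or range.

## Working session

There is one attempt and no reset: what is moved stays moved. The work goes in short steps, Python scripts to look and compute and a tool call to move; the robot and the scene stay as the last step left them, time stands still between calls to the robot, and variables do not carry over. Pictures are saved under pics/ and viewed, at most 14 in all, crops included, and the job is handed in when it is done.

Besides the shell and the picture viewer there is one more tool, called after "Call:" as name([rows], argument=value, ...), one row to a line, values as JSON. step_arm: Moves the arm, as the interface text tells. Its arguments: {"type":"object","properties":{"rows":{"type":"array"},"jaw":{"type":"number"},"squeeze":{"type":"number"}},"required":["rows"]}

```bash
mkdir -p pics; ls; cat > h.py <<'E'
import numpy as np, cv2
from rig import get_obs, camera, hand_in, cut_out, robot
from scipy.spatial.transform import Rotation as R
def T_of(c,o=None):
    if 'extrinsics' in c: return np.array(c['extrinsics'])
    T=np.eye(4); T[:3,:3]=R.from_quat(o['tool_rot']).as_matrix(); T[:3,3]=o['position']
    return T@np.array(c['mount'])
def cloud(c,o=None):
    h,w=c['depth'].shape; f=h/2/np.tan(np.radians(c['fov_y'])/2)
    K=np.array([[f,0,c['cx']],[0,f,c['cy']],[0,0,1.]])
    u,v=np.meshgrid(np.arange(w,dtype=float),np.arange(h,dtype=float))
    p=cv2.undistortPoints(np.stack([u,v],-1).reshape(-1,1,2),K,np.array([c['k1'],0,0,0.])).reshape(h,w,2)
    d=c['depth']; P=np.stack([p[...,0]*d,-p[...,1]*d,-d],-1)
    T=T_of(c,o); W=P@T[:3,:3].T+T[:3,3]; W[d==0]=np.nan
    return W
def rect(W,m,zlo,zhi):
    q=W[m&(W[...,2]>zlo)&(W[...,2]<zhi)]
    if len(q)<10: return None
    (cx,cy),(a,b),an=cv2.minAreaRect(q[:,:2].astype(np.float32))
    if a<b: a,b,an=b,a,an+90
    return [round(float(x),4) for x in (cx,cy,a,b,(an+90)%180-90,np.median(q[:,2]))],len(q)
E
python3 - <<'E'
from h import *
o=get_obs(); print(o, robot.tip_extent)
for n in('top','scene','wrist'):
    c=camera(n); cv2.imwrite(f'pics/{n}0.png',c['pixels']); W=cloud(c,o)
    np.savez(f'{n}0.npz',W=W,px=c['pixels'])
    for l in('carrier','mat_green','mat_orange','divider','box_green','box_orange','jar','wash_bottle','mortar','tube_rack'):
        for r in cut_out(l,n):
            m=r['region']; q=W[m]; q=q[np.isfinite(q[:,0])]
            zt=np.percentile(q[:,2],90) if len(q) else 0
            print(n,l,round(r['confidence'],2),np.round(r['extent']),m.sum(),rect(W,m,zt-.008,zt+.008))
E
```

```text
pics
{'time': 0.0, 'q': array([ 1.16549180e+00,  5.28452375e-01,  1.43388051e+00, -2.55644738e-05,
        1.18139545e+00, -1.78478576e-01]), 'joint_velocities': array([ 0.00036964,  0.0019406 , -0.00017578, -0.00079395, -0.00050022,
       -0.0015636 ]), 'joint_torque': array([-2.14909815e-03, -4.40039599e+01, -1.76588291e+01,  6.31267671e-02,
        5.82250650e-02, -1.39302292e-04]), 'position': array([0.14037923, 0.60868364, 0.40378662]), 'tool_rot': array([ 1.13165103e-01,  9.93575623e-01, -1.02606968e-03, -2.95965020e-04]), 'ft_force': array([ 0.2758289 , -0.1469383 ,  0.25253194]), 'moment': array([-0.02657446,  0.05688808,  0.02906098]), 'grip_force': 0.0, 'grip_width': 0.08702752950798512} 0.1822
top carrier 0.93 [262. 220.  77. 100.] 3980 ([0.5425, -0.0027, 0.2761, 0.1565, -12.2051, 0.0645], 1053)
top mat_green 0.84 [257. 239.  48.  35.] 1045 ([0.4886, 0.0082, 0.1311, 0.0652, 76.9428, 0.0091], 1028)
top mat_orange 0.83 [268. 202.  31.  28.] 711 ([0.5972, -0.0141, 0.0885, 0.0676, 75.9436, 0.0088], 699)
top divider 0.73 [358. 255.  41.  68.] 490 ([0.4533, -0.2731, 0.1672, 0.0
[... 1922 characters left out ...]
 311.  23.  38.] 783 ([0.6264, -0.4059, 0.0746, 0.0513, -27.531, 0.0359], 650)
scene box_orange 0.59 [113. 237.  35.  31.] 682 ([0.3627, -0.4226, 0.0739, 0.0521, -66.266, 0.0353], 500)
scene box_orange 0.58 [159. 183.  25.  24.] 537 ([0.283, -0.2478, 0.0758, 0.051, 16.5515, 0.0361], 388)
scene jar 0.64 [354. 137.  22.  28.] 393 ([0.4763, 0.291, 0.0405, 0.0385, 47.9428, 0.0741], 135)
scene wash_bottle 0.95 [405. 189.  33.  60.] 1236 ([0.7272, 0.2403, 0.0286, 0.0156, 35.4485, 0.1779], 43)
scene mortar 0.64 [258. 292.  49.  45.] 1740 ([0.7157, -0.2226, 0.1091, 0.1067, -20.6027, 0.0685], 440)
scene tube_rack 0.91 [358. 265.  78.  56.] 2305 ([0.7939, 0.0239, 0.1537, 0.0151, 79.0509, 0.1144], 257)
```

```bash
python3 - <<'E'
from h import *
a=np.load('top0.npz'); b=np.load('scene0.npz')
A=cv2.resize(a['px'][130:350,140:440],None,fx=2,fy=2,interpolation=cv2.INTER_CUBIC)
B=cv2.resize(b['px'][190:270,140:230],None,fx=2,fy=2,interpolation=cv2.INTER_CUBIC)
cv2.imwrite('pics/topcrop.png',A)
cv2.imwrite('pics/stack.png',cv2.resize(b['px'][190:270,130:230],None,fx=6,fy=6,interpolation=cv2.INTER_CUBIC))
W=a['W']; c=a['px']
# stack top by geometry in top cam
r=(abs(W[...,0]-.457)<.12)&(abs(W[...,1]+.273)<.1)
for n,D in(('top',a),('scene',b)):
    W=D['W']; r=(abs(W[...,0]-.457)<.12)&(abs(W[...,1]+.273)<.1)
    for lo,hi in((.085,.1),(.05,.062),(.015,.024)): print(n,lo,rect(W,r,lo,hi))
    m=r&(W[...,2]>.088); print(np.median(D['px'][m],0))
E
```

```text
top 0.085 ([0.4591, -0.2706, 0.0703, 0.0506, 19.2387, 0.0919], 494)
top 0.05 ([0.4535, -0.2724, 0.1144, 0.0508, 21.83, 0.056], 320)
top 0.015 ([0.4532, -0.2732, 0.1676, 0.0578, 18.7579, 0.02], 423)
[ 76. 151. 238.]
scene 0.085 ([0.4611, -0.2714, 0.0739, 0.0511, 19.9483, 0.0916], 545)
scene 0.05 ([0.4559, -0.2742, 0.1202, 0.0518, 21.6785, 0.0559], 309)
scene 0.015 ([0.4548, -0.2752, 0.1736, 0.0584, 19.0974, 0.0196], 445)
[ 48. 118. 219.]
```

View pics/topcrop.png

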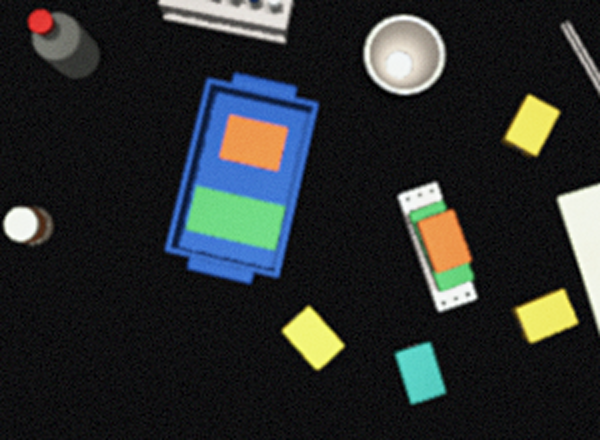

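View pics/stack.png

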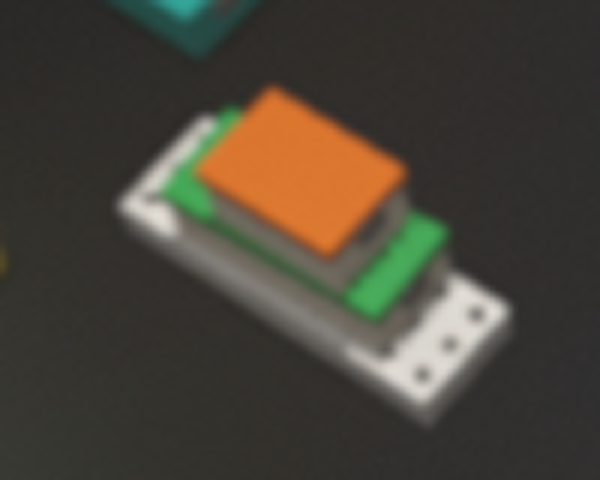

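Things that could be taken for box_orange, by top-image pixel: the orange box on the stack (362,250), yellow boxes at (297,300), (407,193) and (414,288), and a turquoise box at (350,318). The close crop shows orange on green on the perforated plate, so I choose the stack top. The carrier is at (262,220), with the orange mat on the far side and the green one near. The jar is at (157,242). I'll move over the carrier first for a wrist look.

Call:
step_arm([
  [0.03,-0.051,0,0,0,-7.4],
  [0.03,-0.051,0,0,0,-7.4],
  [0.03,-0.051,0,0,0,-7.4],
  [0.03,-0.051,0,0,0,-7.4],
  [0.03,-0.051,0,0,0,-7.4],
  [0.03,-0.051,0,0,0,-7.4],
  [0.03,-0.051,0,0,0,-7.4],
  [0.03,-0.051,0,0,0,-7.4],
  [0.03,-0.051,0,0,0,-7.4],
  [0.03,-0.051,0,0,0,-7.4],
  [0.03,-0.051,0,0,0,-7.4],
  [0.03,-0.051,0,0,0,-7.4],
])

```text
time: 3.15
position: [0.5013, -0.005, 0.405]
tool_rot: [0.778, 0.629, 0.0, 0.0]
ft_force: [0.4, 0.3, -0.4]
grip_width: 0.0871
grip_force: 0.0
```

Call:
step_arm([
  [0,0,0,0,0,0],
  [0,0,0,0,0,0],
  [0,0,0,0,0,0],
])

```text
time: 3.52
position: [0.4996, -0.0018, 0.4047]
tool_rot: [0.775, 0.631, -0.0, -0.001]
ft_force: [0.7, -0.2, 0.0]
grip_width: 0.087
grip_force: 0.0
```

```bash
cat >> h.py <<'E'
def state():
    o=get_obs(); Rm=R.from_quat(o['tool_rot']).as_matrix()
    print('t',round(o['time'],2),'pos',np.round(o['position'],4),'close yaw',round(np.degrees(np.arctan2(Rm[1,1],Rm[0,1])),2),'tilt',np.round(Rm[:2,2],4),'w',round(o['grip_width'],4),'gf',round(o['grip_force'],1),'f',np.round(o['ft_force'],1)); return o
E
python3 - <<'E'
from h import *
o=state(); c=camera('wrist'); cv2.imwrite('pics/wrist1.png',c['pixels']); W=cloud(c,o); print(np.round(c['mount'],3))
for l in('carrier','mat_green','mat_orange'):
    for r in cut_out(l,'wrist'):
        m=r['region']; print(l,round(r['confidence'],2),np.round(r['extent']),rect(W,m,.005,.013),rect(W,m,.06,.07))
E
```

```text
t 3.52 pos [ 0.4996 -0.0018  0.4047] close yaw -11.68 tilt [-0.0011  0.0004] w 0.087 gf 0.0 f [ 0.7 -0.2  0. ]
[[-0.001  0.956  0.295  0.082]
 [ 1.     0.001 -0.001 -0.   ]
 [-0.001  0.295 -0.956  0.021]
 [ 0.     0.     0.     1.   ]]
carrier 0.73 [324. 177. 304. 169.] ([0.5446, -0.0033, 0.232, 0.1456, -12.2847, 0.0059], 13558) ([0.5443, -0.0033, 0.2752, 0.157, -12.0228, 0.0649], 9132)
mat_green 0.96 [265. 168.  64. 118.] ([0.4901, 0.0083, 0.13, 0.064, 77.8291, 0.0085], 7007) None
mat_orange 0.97 [369. 172.  64.  84.] ([0.5979, -0.0157, 0.0879, 0.0653, 77.7824, 0.0086], 4676) None
```

Call:
step_arm([
  [-0.005,-0.0337,0,0,0,-7.3],
  [-0.005,-0.0337,0,0,0,-7.3],
  [-0.005,-0.0337,0,0,0,-7.3],
  [-0.005,-0.0337,0,0,0,-7.3],
  [-0.005,-0.0337,0,0,0,-7.3],
  [-0.005,-0.0337,0,0,0,-7.3],
  [-0.005,-0.0337,0,0,0,-7.3],
  [-0.005,-0.0337,0,0,0,-7.3],
  [0,0,0,0,0,0],
  [0,0,0,0,0,0],
  [0,0,0,0,0,0],
])

```text
time: 5.1
position: [0.4606, -0.2713, 0.4047]
tool_rot: [0.985, 0.173, -0.0, -0.0]
ft_force: [0.5, 0.8, 0.3]
grip_width: 0.0869
grip_force: 0.0
```

```bash
python3 - <<'E'
from h import *
o=state(); c=camera('wrist'); cv2.imwrite('pics/wrist2.png',c['pixels']); W=cloud(c,o)
r=(abs(W[...,0]-.457)<.12)&(abs(W[...,1]+.273)<.1)
for lo,hi in((.085,.1),(.05,.062),(.015,.024)): print(lo,rect(W,r,lo,hi))
E
```

```text
t 5.1 pos [ 0.4606 -0.2713  0.4047] close yaw -70.07 tilt [-0.0005  0.0008] w 0.0869 gf 0.0 f [0.5 0.8 0.3]
0.085 ([0.4601, -0.2707, 0.0732, 0.0502, 20.3713, 0.0913], 4722)
0.05 ([0.4544, -0.2729, 0.1174, 0.05, 22.0979, 0.0553], 1700)
0.015 ([0.4538, -0.2739, 0.1703, 0.0556, 19.1141, 0.0195], 2220)
```

View pics/wrist2.png

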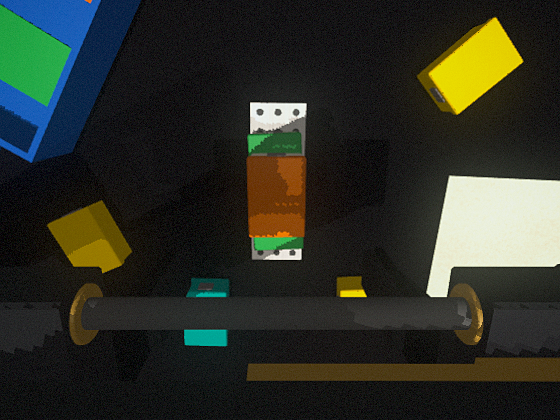

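The wrist picture shows the orange box on top of the green one and the plate at (278,180), in line with the fingers. Descending.

Call:
step_arm([
  [0,0,-0.04,0,0,0],
  [0,0.0005,-0.04,0,0,0],
  [0,0,-0.035,0,0,0],
  [0,0,-0.025,0,0,0],
  [0,0,-0.015,0,0,0],
  [0,0,-0.007,0,0,0],
  [0,0,0,0,0,0],
  [0,0,0,0,0,0],
])

```text
time: 6.15
position: [0.4608, -0.2723, 0.2436]
tool_rot: [0.985, 0.172, 0.001, 0.001]
ft_force: [-0.1, -0.4, 0.2]
grip_width: 0.0872
grip_force: 0.0
```

Call:
step_arm([
  [0,0,0,0,0,0],
  [0,0,0,0,0,0],
  [0,0,0,0,0,0],
  [0,0,0,0,0,0],
  [0,0,0,0,0,0],
  [0,0,0,0,0,0],
], jaw=0.04, squeeze=20)

```text
time: 6.9
position: [0.4605, -0.2721, 0.2428]
tool_rot: [0.985, 0.172, -0.0, -0.0]
ft_force: [0.1, 0.8, 0.1]
grip_width: 0.0495
grip_force: 20.0
```

Call:
step_arm([
  [0,0,0.01,0,0,0],
  [0,0,0.03,0,0,0],
  [0,0,0.04,0,0,0],
  [0,0,0.04,0,0,0],
])

```text
time: 7.4
position: [0.4603, -0.272, 0.3642]
tool_rot: [0.985, 0.172, -0.0, -0.0]
ft_force: [0.9, -1.0, -1.2]
grip_width: 0.0502
grip_force: 20.0
```

Call:
step_arm([
  [0.0137,0.0257,0,0,0,5.8],
  [0.0137,0.0257,0,0,0,5.8],
  [0.0137,0.0257,0,0,0,5.8],
  [0.0137,0.0257,0,0,0,5.8],
  [0.0137,0.0257,0,0,0,5.8],
  [0.0137,0.0257,0,0,0,5.8],
  [0.0137,0.0257,0,0,0,5.8],
  [0.0137,0.0257,0,0,0,5.8],
  [0.0137,0.0257,0,0,0,5.8],
  [0.0137,0.0257,0,0,0,5.8],
  [0,0,0,0,0,0],
  [0,0,0,0,0,0],
])

```text
time: 8.9
position: [0.5971, -0.0154, 0.3628]
tool_rot: [0.778, 0.628, -0.0, -0.0]
ft_force: [0.1, -0.5, -0.6]
grip_width: 0.0497
grip_force: 20.0
```

```bash
python3 - <<'E'
from h import *
o=state()
E
```

```text
t 8.9 pos [ 0.5971 -0.0154  0.3628] close yaw -12.23 tilt [-0.0007 -0.0005] w 0.0497 gf 20.0 f [ 0.1 -0.5 -0.6]
```

Call:
step_arm([
  [0.001,0.0005,-0.04,0,0,0],
  [0,0,-0.04,0,0,0],
  [0,0,-0.04,0,0,0],
  [0,0,-0.025,0,0,0],
  [0,0,-0.012,0,0,0],
  [0,0,-0.004,0,0,0],
  [0,0,-0.002,0,0,0],
  [0,0,-0.002,0,0,0],
  [0,0,-0.001,0,0,0],
  [0,0,0,0,0,0],
  [0,0,0,0,0,0],
])

```text
time: 10.28
position: [0.5985, -0.0146, 0.1969]
tool_rot: [0.778, 0.628, 0.0, 0.0]
ft_force: [0.6, -0.0, -0.7]
grip_width: 0.0502
grip_force: 20.0
```

```bash
python3 - <<'E'
from h import *
o=state()
E
```

```text
t 10.28 pos [ 0.5985 -0.0146  0.1969] close yaw -12.19 tilt [ 0.0003 -0.0001] w 0.0502 gf 20.0 f [ 0.6 -0.  -0.7]
```

Lowering slightly to feel contact, then releasing with a limited opening.

Call:
step_arm([
  [0,0,-0.001,0,0,0],
  [0,0,0,0,0,0],
])

```text
time: 10.52
position: [0.5986, -0.0146, 0.1958]
tool_rot: [0.778, 0.628, 0.0, 0.0]
ft_force: [0.2, -0.2, 0.9]
grip_width: 0.0502
grip_force: 20.0
```

Call:
step_arm([
  [0,0,0,0,0,0],
  [0,0,0,0,0,0],
  [0,0,0,0,0,0],
], jaw=0.062)

```text
time: 10.9
position: [0.5985, -0.0146, 0.1958]
tool_rot: [0.778, 0.628, 0.0, 0.0]
ft_force: [0.3, -0.4, 0.7]
grip_width: 0.0613
grip_force: 0.0
```

Call:
step_arm([
  [0,0,0.02,0,0,0],
  [0,0,0.04,0,0,0],
  [0,0,0.05,0,0,0],
  [0,0,0.05,0,0,0],
])

```text
time: 11.4
position: [0.5982, -0.0146, 0.3586]
tool_rot: [0.778, 0.628, 0.0, 0.0]
ft_force: [0.7, -0.4, -0.3]
grip_width: 0.0617
grip_force: 0.0
```

Call:
step_arm([
  [-0.0144,-0.0257,0,0,0,-5.8],
  [-0.0144,-0.0257,0,0,0,-5.8],
  [-0.0144,-0.0257,0,0,0,-5.8],
  [-0.0144,-0.0257,0,0,0,-5.8],
  [-0.0144,-0.0257,0,0,0,-5.8],
  [-0.0144,-0.0257,0,0,0,-5.8],
  [-0.0144,-0.0257,0,0,0,-5.8],
  [-0.0144,-0.0257,0,0,0,-5.8],
  [-0.0144,-0.0257,0,0,0,-5.8],
  [-0.0144,-0.0257,0,0,0,-5.8],
  [0,0,0,0,0,0],
  [0,0,0,0,0,0],
], jaw=0.087)

```text
time: 12.9
position: [0.4545, -0.2712, 0.3565]
tool_rot: [0.985, 0.172, 0.0, 0.0]
ft_force: [0.7, 1.0, -0.5]
grip_width: 0.0874
grip_force: 0.0
```

```bash
python3 - <<'E'
from h import *
o=state(); c=camera('wrist'); W=cloud(c,o); cv2.imwrite('pics/w3.png',c['pixels'])
r=(abs(W[...,0]-.457)<.12)&(abs(W[...,1]+.273)<.1)
for lo,hi in((.05,.062),(.015,.024)): print(lo,rect(W,r,lo,hi))
c=camera('scene'); W=cloud(c); cv2.imwrite('pics/s3.png',c['pixels'])
r=(abs(W[...,0]-.598)<.055)&(abs(W[...,1]+.015)<.05)
print(rect(W,r,.03,.055))
E
```

```text
t 12.9 pos [ 0.4545 -0.2712  0.3565] close yaw -70.16 tilt [ 0.0008 -0.0001] w 0.0874 gf 0.0 f [ 0.7  1.  -0.5]
0.05 ([0.4546, -0.2727, 0.1169, 0.05, 21.9682, 0.0554], 8117)
0.015 ([0.4539, -0.2738, 0.1698, 0.0561, 19.3341, 0.0195], 2892)
([0.5992, -0.0148, 0.0745, 0.0523, 77.9777, 0.0447], 531)
```

Call:
step_arm([
  [0,-0.0015,-0.04,0,0,2.1],
  [0,0,-0.04,0,0,0],
  [0,0,-0.035,0,0,0],
  [0,0,-0.022,0,0,0],
  [0,0,-0.009,0,0,0],
  [0,0,-0.0035,0,0,0],
  [0,0,0,0,0,0],
])

```text
time: 13.88
position: [0.4549, -0.2731, 0.2068]
tool_rot: [0.982, 0.19, 0.0, 0.0]
ft_force: [-0.2, 0.0, 0.0]
grip_width: 0.0872
grip_force: 0.0
```

Call:
step_arm([
  [0,0,0,0,0,0],
  [0,0,0,0,0,0],
  [0,0,0,0,0,0],
  [0,0,0,0,0,0],
  [0,0,0,0,0,0],
  [0,0,0,0,0,0],
], jaw=0.04)

```text
time: 14.62
position: [0.4545, -0.2732, 0.2063]
tool_rot: [0.982, 0.19, 0.0, 0.0]
ft_force: [-0.3, 0.4, 1.5]
grip_width: 0.0503
grip_force: 20.0
```

Call:
step_arm([
  [0,0,0.01,0,0,0],
  [0,0,0.03,0,0,0],
  [0,0,0.05,0,0,0],
  [0,0,0.05,0,0,0],
  [0,0,0,0,0,0],
])

```text
time: 15.25
position: [0.4554, -0.2737, 0.3505]
tool_rot: [0.982, 0.19, 0.003, 0.004]
ft_force: [-0.3, 0.5, -1.9]
grip_width: 0.0496
grip_force: 20.0
```

```bash
python3 - <<'E'
from h import *
o=state(); c=camera('wrist'); W=cloud(c,o)
r=(abs(W[...,0]-.457)<.12)&(abs(W[...,1]+.273)<.1)
for lo,hi in((.18,.21),(.015,.024)): print(lo,rect(W,r,lo,hi))
E
```

```text
t 15.25 pos [ 0.4554 -0.2737  0.3505] close yaw -68.09 tilt [ 0.0071 -0.0065] w 0.0496 gf 20.0 f [-0.3  0.5 -1.9]
0.18 ([0.4686, -0.2691, 0.0916, 0.0762, 21.0975, 0.1996], 22779)
0.015 ([0.5111, -0.2537, 0.0561, 0.0489, -70.0949, 0.0195], 3672)
```

Call:
step_arm([
  [0.0036,0.0282,0,0,0,5.6],
  [0.0036,0.0282,0,0,0,5.6],
  [0.0036,0.0282,0,0,0,5.6],
  [0.0036,0.0282,0,0,0,5.6],
  [0.0036,0.0282,0,0,0,5.6],
  [0.0036,0.0282,0,0,0,5.6],
  [0.0036,0.0282,0,0,0,5.6],
  [0.0036,0.0282,0,0,0,5.6],
  [0.0036,0.0282,0,0,0,5.6],
  [0.0036,0.0282,0,0,0,5.6],
  [0,0,0,0,0,0],
  [0,0,0,0,0,0],
])

```text
time: 16.8
position: [0.4901, 0.0087, 0.3453]
tool_rot: [0.778, 0.628, -0.001, -0.001]
ft_force: [0.2, -1.0, -1.7]
grip_width: 0.0502
grip_force: 20.0
```

```bash
python3 - <<'E'
from h import *
o=state(); c=camera('scene'); cv2.imwrite('pics/s4.png',cv2.resize(c['pixels'][110:310,180:440],None,fx=3,fy=3))
W=cloud(c); r=(abs(W[...,0]-.49)<.09)&(abs(W[...,1]-.008)<.09)
print(rect(W,r,.175,.2))
E
```

```text
t 16.8 pos [0.4901 0.0087 0.3453] close yaw -12.12 tilt [-0.0024  0.0001] w 0.0502 gf 20.0 f [ 0.2 -1.  -1.7]
([0.488, 0.0027, 0.1044, 0.0537, 79.7271, 0.1938], 379)
```

View pics/s4.png

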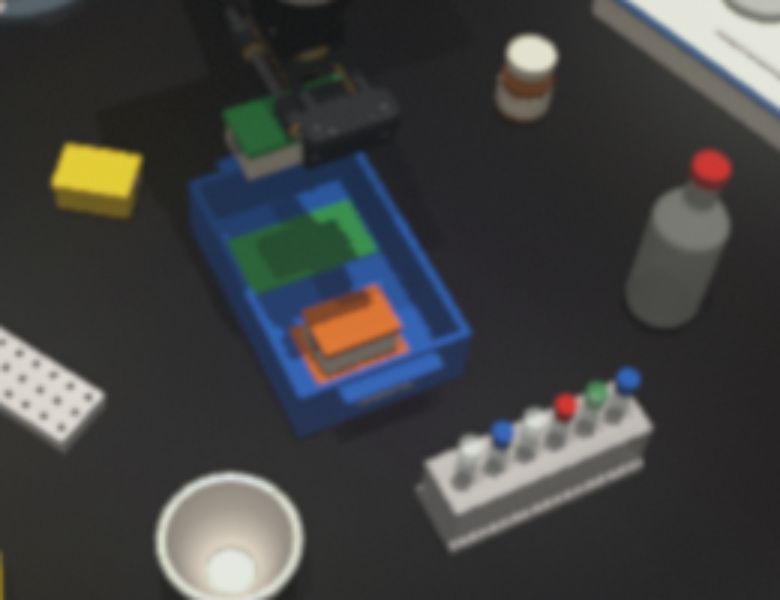

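The picture shows the orange box on its mat at (350,330) and the green box held level above its own mat at (300,245). Lowering.

Call:
step_arm([
  [0.0005,0,-0.04,0,0,0],
  [0,0,-0.04,0,0,0],
  [0,0,-0.035,0,0,0],
  [0,0,-0.02,0,0,0],
  [0,0,-0.008,0,0,0],
  [0,0,-0.003,0,0,0],
  [0,0,-0.002,0,0,0],
  [0,0,0,0,0,0],
  [0,0,0,0,0,0],
])

```text
time: 17.98
position: [0.4912, 0.0089, 0.1988]
tool_rot: [0.778, 0.629, 0.0, 0.0]
ft_force: [-0.7, -0.2, -1.6]
grip_width: 0.0497
grip_force: 20.0
```

Call:
step_arm([
  [0,0,-0.001,0,0,0],
  [0,0,0,0,0,0],
])

```text
time: 18.23
position: [0.491, 0.0089, 0.1973]
tool_rot: [0.778, 0.629, 0.0, 0.0]
ft_force: [-0.4, -0.2, -0.9]
grip_width: 0.0499
grip_force: 20.0
```

Call:
step_arm([
  [0,0,-0.001,0,0,0],
  [0,0,-0.0005,0,0,0],
  [0,0,0,0,0,0],
])

```text
time: 18.6
position: [0.491, 0.0089, 0.1957]
tool_rot: [0.778, 0.629, -0.0, -0.0]
ft_force: [0.3, 0.8, -1.3]
grip_width: 0.0497
grip_force: 20.0
```

Call:
step_arm([
  [0,0,0,0,0,0],
  [0,0,0,0,0,0],
  [0,0,0,0,0,0],
], jaw=0.062)

```text
time: 18.98
position: [0.4911, 0.0089, 0.1959]
tool_rot: [0.778, 0.629, 0.0, 0.0]
ft_force: [-0.0, -0.5, -0.3]
grip_width: 0.0612
grip_force: 0.0
```

Call:
step_arm([
  [0,0,0.02,0,0,0],
  [0,0,0.04,0,0,0],
  [0,0,0.05,0,0,0],
  [0,0,0.05,0,0,0],
])

```text
time: 19.48
position: [0.4907, 0.0089, 0.3572]
tool_rot: [0.778, 0.629, -0.0, -0.0]
ft_force: [0.2, 0.0, -0.4]
grip_width: 0.062
grip_force: 0.0
```

Call:
step_arm([
  [-0.0037,-0.0282,0,0,0,-5.8],
  [-0.0037,-0.0282,0,0,0,-5.8],
  [-0.0037,-0.0282,0,0,0,-5.8],
  [-0.0037,-0.0282,0,0,0,-5.8],
  [-0.0037,-0.0282,0,0,0,-5.8],
  [-0.0037,-0.0282,0,0,0,-5.8],
  [-0.0037,-0.0282,0,0,0,-5.8],
  [-0.0037,-0.0282,0,0,0,-5.8],
  [-0.0037,-0.0282,0,0,0,-5.8],
  [-0.0037,-0.0282,0,0,0,-5.8],
  [0,0,0,0,0,0],
  [0,0,0,0,0,0],
], jaw=0.087)

```text
time: 20.98
position: [0.4537, -0.2725, 0.3555]
tool_rot: [0.985, 0.173, -0.0, -0.001]
ft_force: [-0.2, -0.3, -0.2]
grip_width: 0.0866
grip_force: 0.0
```

```bash
python3 - <<'E'
from h import *
o=state(); c=camera('wrist'); W=cloud(c,o)
r=(abs(W[...,0]-.457)<.12)&(abs(W[...,1]+.273)<.1)
print(rect(W,r,.015,.024))
for n in('scene','top'):
    c=camera(n); W=cloud(c)
    for x,y in((.598,-.015),(.4906,.0083)):
        r=(abs(W[...,0]-x)<.05)&(abs(W[...,1]-y)<.063)
        print(n,rect(W,r,.035,.053))
E
```

```text
t 20.98 pos [ 0.4537 -0.2725  0.3555] close yaw -70.06 tilt [-0.0009  0.0014] w 0.0866 gf 0.0 f [-0.2 -0.3 -0.2]
([0.4535, -0.2739, 0.1706, 0.0561, 19.3113, 0.0195], 10933)
scene ([0.6005, -0.0143, 0.0733, 0.053, 77.1851, 0.0446], 502)
scene ([0.4774, 0.0106, 0.118, 0.0893, 81.6997, 0.0445], 728)
top ([0.6122, -0.0259, 0.0877, 0.0857, 77.7606, 0.0447], 481)
top ([0.489, 0.009, 0.1173, 0.0502, 78.1629, 0.0449], 773)
```

Call:
step_arm([
  [0,-0.0014,-0.04,0,0,-0.7],
  [0,0,-0.04,0,0,0],
  [0,0,-0.04,0,0,0],
  [0,0,-0.03,0,0,0],
  [0,0,-0.013,0,0,0],
  [0,0,-0.005,0,0,0],
  [0,0,-0.002,0,0,0],
  [0,0,0,0,0,0],
  [0,0,0,0,0,0],
])

```text
time: 22.25
position: [0.4542, -0.2747, 0.1865]
tool_rot: [0.986, 0.167, 0.0, 0.001]
ft_force: [-0.1, 0.3, 0.3]
grip_width: 0.0871
grip_force: 0.0
```

```bash
python3 - <<'E'
from h import *
state()
E
```

```text
t 22.25 pos [ 0.4542 -0.2747  0.1865] close yaw -70.8 tilt [ 0.0011 -0.0011] w 0.0871 gf 0.0 f [-0.1  0.3  0.3]
```

Call:
step_arm([
  [0,0.0005,-0.0015,0,0,0],
  [0,0,0,0,0,0],
])

```text
time: 22.5
position: [0.454, -0.274, 0.1843]
tool_rot: [0.986, 0.167, 0.0, 0.0]
ft_force: [-0.5, 0.9, -0.1]
grip_width: 0.0867
grip_force: 0.0
```

Call:
step_arm([
  [0,0,0,0,0,0],
  [0,0,0,0,0,0],
  [0,0,0,0,0,0],
  [0,0,0,0,0,0],
  [0,0,0,0,0,0],
  [0,0,0,0,0,0],
], jaw=0.045, squeeze=30)

```text
time: 23.25
position: [0.454, -0.2741, 0.1842]
tool_rot: [0.986, 0.167, 0.0, 0.0]
ft_force: [1.1, -0.5, -1.3]
grip_width: 0.0557
grip_force: 30.0
```

Call:
step_arm([
  [0,0,0.01,0,0,0],
  [0,0,0.03,0,0,0],
  [0,0,0.05,0,0,0],
  [0,0,0.05,0,0,0],
  [0,0,0,0,0,0],
  [0,0,0,0,0,0],
])

```text
time: 24.0
position: [0.4535, -0.2735, 0.3242]
tool_rot: [0.986, 0.167, -0.0, -0.0]
ft_force: [-0.4, 0.1, -1.4]
grip_width: 0.0555
grip_force: 30.0
```

```bash
python3 - <<'E'
from h import *
o=state(); 
for n in ('scene','top'):
    c=camera(n); W=cloud(c)
    for r in cut_out('divider',n): print(n,r['confidence'],rect(W,r['region'],.14,.18),rect(W,r['region'],.01,.03))
E
```

```text
t 24.0 pos [ 0.4535 -0.2735  0.3242] close yaw -70.79 tilt [-0.0007  0.0006] w 0.0555 gf 30.0 f [-0.4  0.1 -1.4]
scene 0.85 ([0.463, -0.2708, 0.1555, 0.0585, 20.8209, 0.1596], 943) None
top 0.77 ([0.4528, -0.2715, 0.1651, 0.0546, 19.6566, 0.1586], 461) None
```

Call:
step_arm([
  [0.0091,0.027,0,0,0,-3.14],
  [0.0091,0.027,0,0,0,-3.14],
  [0.0091,0.027,0,0,0,-3.14],
  [0.0091,0.027,0,0,0,-3.14],
  [0.0091,0.027,0,0,0,-3.14],
  [0.0091,0.027,0,0,0,-3.14],
  [0.0091,0.027,0,0,0,-3.14],
  [0.0091,0.027,0,0,0,-3.14],
  [0.0091,0.027,0,0,0,-3.14],
  [0.0091,0.027,0,0,0,-3.14],
  [0,0,0,0,0,0],
  [0,0,0,0,0,0],
])

```text
time: 25.7
position: [0.5447, -0.0043, 0.3234]
tool_rot: [0.994, -0.106, -0.001, 0.0]
ft_force: [0.4, 0.5, -2.1]
grip_width: 0.0554
grip_force: 30.0
```

```bash
python3 - <<'E'
from h import *
o=state(); c=camera('scene'); W=cloud(c); cv2.imwrite('pics/s5.png',cv2.resize(c['pixels'][130:290,200:400],None,fx=4,fy=4))
for r in cut_out('divider','scene'): print(r['confidence'],rect(W,r['region'],.14,.18))
E
```

```text
t 25.7 pos [ 0.5447 -0.0043  0.3234] close yaw -102.15 tilt [-0.002 -0.   ] w 0.0554 gf 30.0 f [ 0.4  0.5 -2.1]
0.77 ([0.5507, -0.0049, 0.1621, 0.0576, -11.96, 0.1587], 959)
```

View pics/s5.png

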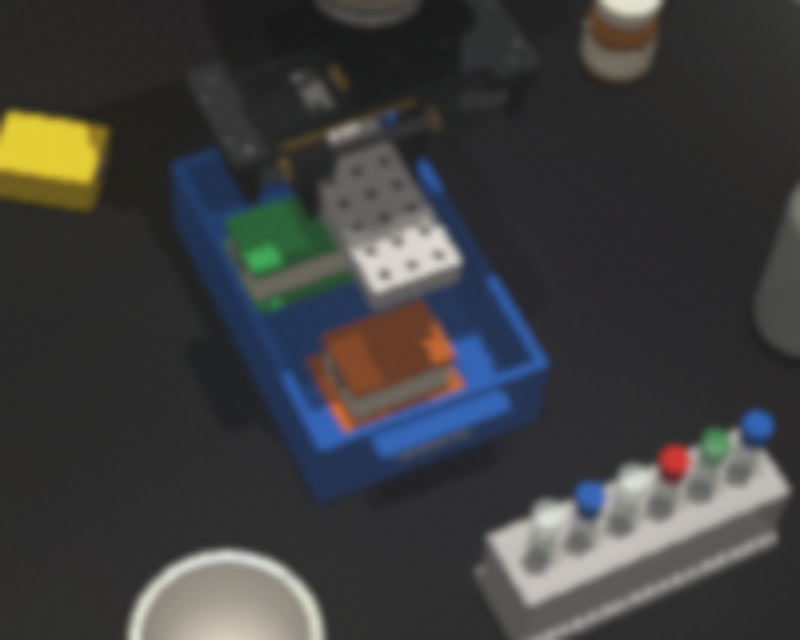

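Both boxes lie on their mats (green at (285,250), orange at (390,355)), and the divider is held level above them at (385,220). Lowering.

Call:
step_arm([
  [0,0.0005,-0.035,0,0,0],
  [0,0,-0.03,0,0,0],
  [0,0,-0.017,0,0,0],
  [0,0,-0.006,0,0,0],
  [0,0,-0.003,0,0,0],
  [0,0,0,0,0,0],
  [0,0,0,0,0,0],
])

```text
time: 26.68
position: [0.5453, -0.0035, 0.234]
tool_rot: [0.994, -0.106, 0.001, 0.0]
ft_force: [1.2, 0.5, -1.4]
grip_width: 0.056
grip_force: 30.0
```

Call:
step_arm([
  [0,0,-0.001,0,0,0],
  [0,0,-0.001,0,0,0],
  [0,0,0,0,0,0],
])

```text
time: 27.05
position: [0.545, -0.0035, 0.2312]
tool_rot: [0.994, -0.106, -0.0, -0.0]
ft_force: [0.5, 0.4, -1.8]
grip_width: 0.0559
grip_force: 30.0
```

Call:
step_arm([
  [0,0,-0.001,0,0,0],
  [0,0,-0.001,0,0,0],
  [0,0,0,0,0,0],
])

```text
time: 27.42
position: [0.545, -0.0035, 0.2292]
tool_rot: [0.994, -0.106, 0.0, -0.0]
ft_force: [-0.2, -0.1, -1.4]
grip_width: 0.0558
grip_force: 30.0
```

Call:
step_arm([
  [0,0,-0.0006,0,0,0],
  [0,0,0,0,0,0],
])

```text
time: 27.68
position: [0.545, -0.0035, 0.2292]
tool_rot: [0.994, -0.106, 0.0, 0.0]
ft_force: [-2.3, -0.3, 4.8]
grip_width: 0.0558
grip_force: 30.0
```

Call:
step_arm([
  [0,0,0,0,0,0],
  [0,0,0,0,0,0],
  [0,0,0,0,0,0],
  [0,0,0,0,0,0],
], jaw=0.075)

```text
time: 28.18
position: [0.545, -0.0035, 0.2285]
tool_rot: [0.994, -0.106, -0.0, -0.0]
ft_force: [-0.7, 0.4, -0.5]
grip_width: 0.074
grip_force: 0.0
```

Call:
step_arm([
  [0,0,0.02,0,0,0],
  [0,0,0.05,0,0,0],
  [0,0,0.06,0,0,0],
  [0,0,0.04,0,0,0],
])

```text
time: 28.68
position: [0.5452, -0.0036, 0.4013]
tool_rot: [0.994, -0.106, 0.002, 0.0]
ft_force: [0.4, 0.1, -1.3]
grip_width: 0.0752
grip_force: 0.0
```

```bash
python3 - <<'E'
from h import *
o=state(); c=camera('wrist'); W=cloud(c,o); cv2.imwrite('pics/w6.png',c['pixels'])
for r in cut_out('divider','wrist'): print(r['confidence'],rect(W,r['region'],.05,.08))
for n in('scene','top'):
    c=camera(n); W=cloud(c)
    for l in('jar','divider'):
        for r in cut_out(l,n): print(n,l,r['confidence'],rect(W,r['region'],.05,.08))
E
```

```text
t 28.68 pos [ 0.5452 -0.0036  0.4013] close yaw -102.19 tilt [ 0.0031 -0.0007] w 0.0752 gf 0.0 f [ 0.4  0.1 -1.3]
0.85 ([0.5446, -0.0028, 0.1695, 0.0561, -12.0144, 0.0644], 10771)
scene jar 0.77 ([0.4759, 0.2915, 0.0434, 0.0397, -10.4357, 0.073], 211)
scene divider 0.62 ([0.546, -0.0029, 0.174, 0.058, -12.5007, 0.0646], 1309)
top jar 0.7 ([0.4749, 0.2935, 0.0446, 0.0429, 59.9839, 0.0748], 250)
top divider 0.71 ([0.4956, 0.0238, 0.0655, 0.023, -13.7861, 0.0649], 200)
```

View pics/w6.png

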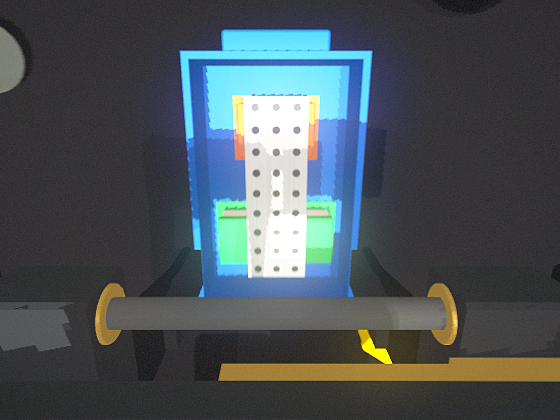

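The wrist view shows the divider centred at (277,185), lying across both boxes. Next is the jar.

Call:
step_arm([
  [-0.007,0.0296,0,0,0,4],
  [-0.007,0.0296,0,0,0,4],
  [-0.007,0.0296,0,0,0,4],
  [-0.007,0.0296,0,0,0,4],
  [-0.007,0.0296,0,0,0,4],
  [-0.007,0.0296,0,0,0,4],
  [-0.007,0.0296,0,0,0,4],
  [-0.007,0.0296,0,0,0,4],
  [-0.007,0.0296,0,0,0,4],
  [-0.007,0.0296,0,0,0,4],
  [0,0,0,0,0,0],
  [0,0,0,0,0,0],
], jaw=0.087)

```text
time: 30.58
position: [0.475, 0.2921, 0.3976]
tool_rot: [0.971, 0.24, -0.001, 0.0]
ft_force: [-0.6, -0.3, 0.3]
grip_width: 0.0874
grip_force: 0.0
```

```bash
python3 - <<'E'
from h import *
o=state(); c=camera('wrist'); W=cloud(c,o); cv2.imwrite('pics/w7.png',c['pixels'])
for r in cut_out('jar','wrist'): 
    print(r['confidence'],np.round(r['extent']),rect(W,r['region'],.065,.085),rect(W,r['region'],.01,.085))
    q=W[r['region']&(W[...,2]>.07)][:,:2]; print(cv2.minEnclosingCircle(q.astype(np.float32)))
E
```

```text
t 30.57 pos [0.475  0.2921 0.3976] close yaw -62.22 tilt [-0.0018 -0.0013] w 0.0874 gf 0.0 f [-0.6 -0.3  0.3]
0.69 [272. 185.  48.  64.] ([0.4746, 0.2956, 0.0438, 0.0436, 28.9175, 0.0744], 1963) ([0.4767, 0.296, 0.0473, 0.0469, 69.4077, 0.0741], 2580)
((0.4744395613670349, 0.29517343640327454), 0.022456493228673935)
0.68 [484. 213. 152. 165.] ([0.5254, 0.0785, 0.1409, 0.0078, -12.3805, 0.0657], 547) ([0.5396, 0.056, 0.2054, 0.0467, -11.9297, 0.0393], 6754)
((0.0, 0.0), 0.0)
```

View pics/w7.png

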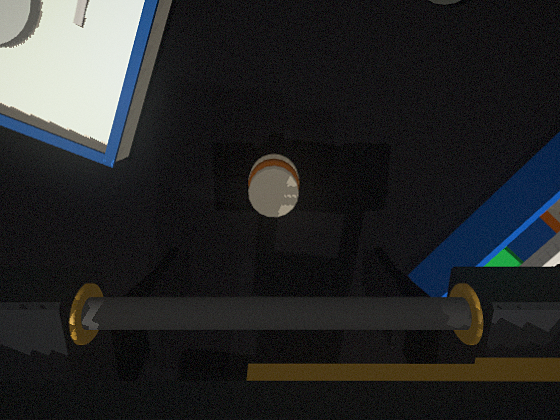

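The jar stands alone at (274,185), between the fingers. Descending.

Call:
step_arm([
  [0,0.002,-0.045,0,0,0],
  [0,0,-0.045,0,0,0],
  [0,0,-0.045,0,0,0],
  [0,0,-0.035,0,0,0],
  [0,0,-0.018,0,0,0],
  [0,0,-0.007,0,0,0],
  [0,0,0,0,0,0],
  [0,0,0,0,0,0],
])

```text
time: 31.68
position: [0.4755, 0.2946, 0.2049]
tool_rot: [0.971, 0.24, 0.001, -0.0]
ft_force: [0.2, -0.2, 0.6]
grip_width: 0.0873
grip_force: 0.0
```

Call:
step_arm([
  [0,0,0,0,0,0],
  [0,0,0,0,0,0],
  [0,0,0,0,0,0],
  [0,0,0,0,0,0],
  [0,0,0,0,0,0],
  [0,0,0,0,0,0],
], jaw=0.04, squeeze=20)

```text
time: 32.42
position: [0.475, 0.2945, 0.2037]
tool_rot: [0.971, 0.24, -0.0, -0.0]
ft_force: [0.2, 0.2, 1.1]
grip_width: 0.0492
grip_force: 20.0
```

Call:
step_arm([
  [0,0,0.01,0,0,0],
  [0,0,0.03,0,0,0],
  [0,0,0.05,0,0,0],
  [0,0,0.05,0,0,0],
  [0,0,0,0,0,0],
  [0,0,0,0,0,0],
])

```text
time: 33.17
position: [0.4743, 0.2942, 0.3434]
tool_rot: [0.971, 0.24, -0.001, 0.0]
ft_force: [-0.5, -0.4, -2.7]
grip_width: 0.0495
grip_force: 20.0
```

```bash
python3 - <<'E'
from h import *
o=state(); c=camera('wrist'); W=cloud(c,o); cv2.imwrite('pics/w8.png',c['pixels'])
for r in cut_out('jar','wrist')[:1]: 
    q=W[r['region']&(W[...,2]>.2)][:,:]; print(np.nanmedian(q,0),cv2.minEnclosingCircle(q[:,:2].astype(np.float32)))
E
```

```text
t 33.17 pos [0.4743 0.2942 0.3434] close yaw -62.19 tilt [-0.0011 -0.0004] w 0.0495 gf 20.0 f [-0.5 -0.4 -2.7]
[0.47710411 0.29828413 0.21388648] ((0.4808339476585388, 0.29841336607933044), 0.027414187788963318)
```

View pics/w8.png

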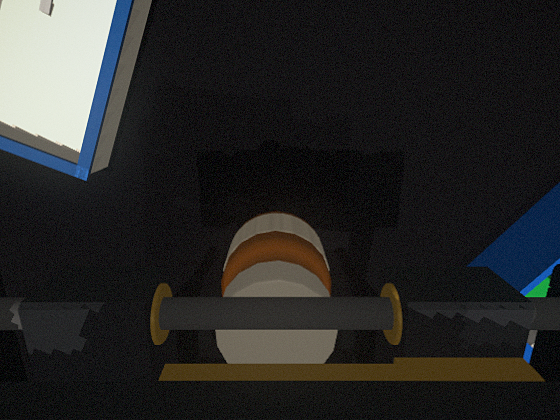

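The jar is held upright in the fingers at (276,290). Moving it over the divider.

Call:
step_arm([
  [0.007,-0.0297,0,0,0,0],
  [0.007,-0.0297,0,0,0,0],
  [0.007,-0.0297,0,0,0,0],
  [0.007,-0.0297,0,0,0,0],
  [0.007,-0.0297,0,0,0,0],
  [0.007,-0.0297,0,0,0,0],
  [0.007,-0.0297,0,0,0,0],
  [0.007,-0.0297,0,0,0,0],
  [0.007,-0.0297,0,0,0,0],
  [0.007,-0.0297,0,0,0,0],
  [0,0,0,0,0,0],
  [0,0,0,0,0,0],
])

```text
time: 34.78
position: [0.5444, -0.0022, 0.3424]
tool_rot: [0.971, 0.24, -0.001, -0.001]
ft_force: [-0.9, 0.0, -2.1]
grip_width: 0.0494
grip_force: 20.0
```

Call:
step_arm([
  [0,0,-0.03,0,0,0],
  [0,0,-0.025,0,0,0],
  [0,0,-0.01,0,0,0],
  [0,0,-0.005,0,0,0],
  [0,0,0,0,0,0],
  [0,0,0,0,0,0],
])

```text
time: 35.52
position: [0.5453, -0.0025, 0.2744]
tool_rot: [0.971, 0.24, 0.001, 0.0]
ft_force: [0.8, -0.5, -1.6]
grip_width: 0.0494
grip_force: 20.0
```

Call:
step_arm([
  [0,0,-0.002,0,0,0],
  [0,0,-0.001,0,0,0],
  [0,0,-0.001,0,0,0],
  [0,0,0,0,0,0],
  [0,0,0,0,0,0],
])

```text
time: 36.15
position: [0.545, -0.0025, 0.2696]
tool_rot: [0.971, 0.24, -0.0, -0.0]
ft_force: [-0.4, -0.9, -1.9]
grip_width: 0.0497
grip_force: 20.0
```

Call:
step_arm([
  [0,0,-0.0006,0,0,0],
  [0,0,0,0,0,0],
])

```text
time: 36.4
position: [0.545, -0.0025, 0.269]
tool_rot: [0.971, 0.24, -0.0, -0.0]
ft_force: [-0.4, 0.8, -0.1]
grip_width: 0.0492
grip_force: 20.0
```

Call:
step_arm([
  [0,0,-0.0004,0,0,0],
  [0,0,0,0,0,0],
])

```text
time: 36.65
position: [0.545, -0.0025, 0.2687]
tool_rot: [0.971, 0.24, 0.0, 0.0]
ft_force: [-0.2, -0.1, -1.1]
grip_width: 0.0495
grip_force: 20.0
```

Call:
step_arm([
  [0,0,0,0,0,0],
  [0,0,0,0,0,0],
  [0,0,0,0,0,0],
  [0,0,0,0,0,0],
  [0,0,0,0,0,0],
], jaw=0.08)

```text
time: 37.28
position: [0.545, -0.0025, 0.2687]
tool_rot: [0.971, 0.24, 0.0, -0.0]
ft_force: [0.3, -0.1, 1.3]
grip_width: 0.0795
grip_force: 0.0
```

Call:
step_arm([
  [0,0,0.02,0,0,0],
  [0,0,0.04,0,0,0],
  [0,0,0.05,0,0,0],
  [0,0,0.04,0,0,0],
  [0,0,0,0,0,0],
  [0,0,0,0,0,0],
])

```text
time: 38.02
position: [0.5445, -0.0024, 0.4181]
tool_rot: [0.971, 0.24, -0.001, -0.0]
ft_force: [-0.5, -0.1, -0.8]
grip_width: 0.0798
grip_force: 0.0
```

```bash
python3 - <<'E'
from h import *
o=state(); c=camera('wrist'); W=cloud(c,o)
for l in('jar','divider'):
    for r in cut_out(l,'wrist')[:1]: print(l,rect(W,r['region'],.055,.075),rect(W,r['region'],.13,.15))
c=camera('scene'); W=cloud(c); cv2.imwrite('pics/s9.png',cv2.resize(c['pixels'][120:300,200:400],None,fx=3,fy=3))
for l in('jar','divider'):
    for r in cut_out(l,'scene')[:1]: print(l,rect(W,r['region'],.055,.075),rect(W,r['region'],.13,.15))
E
```

```text
t 38.02 pos [ 0.5445 -0.0024  0.4181] close yaw -62.19 tilt [-0.0013  0.0003] w 0.0798 gf 0.0 f [-0.5 -0.1 -0.8]
jar ([0.5337, -0.0012, 0.0714, 0.0534, -13.5999, 0.0649], 59) ([0.5447, -0.0018, 0.0441, 0.044, 62.7423, 0.1394], 2604)
divider ([0.5447, -0.0031, 0.1698, 0.0564, -12.1401, 0.0644], 6961) None
jar ([0.5209, 0.0017, 0.0992, 0.0468, -11.9921, 0.0656], 60) ([0.5469, -0.0024, 0.0439, 0.042, -37.2372, 0.1393], 241)
divider ([0.5456, -0.0034, 0.1748, 0.0573, -11.7079, 0.0646], 847) None
```

View pics/s9.png

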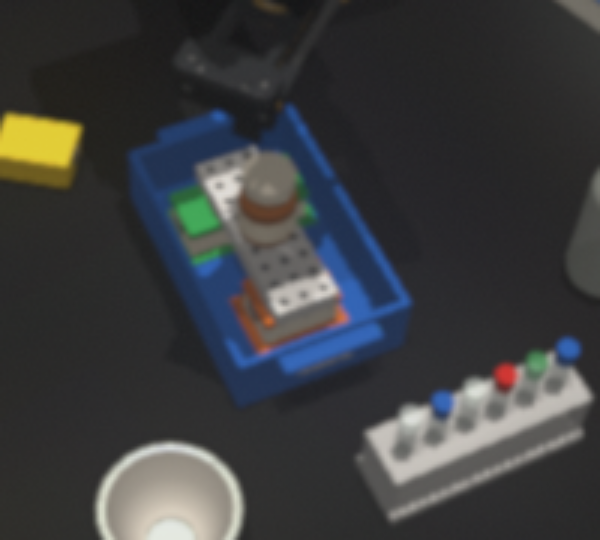

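The jar stands upright at (268,195) in the middle of the level divider, with both boxes on their mats and the arm clear. Handing in.

```bash
python3 -c "
from h import *
print(hand_in())"
```

```text
the job is handed in; nothing more can be done
None
```

The carrier is packed and the job handed in at about 38 s: both boxes on their colour-matched mats, the divider level and centred across them, and the jar upright in its middle. My last camera readings put everything within about 3 mm of target, but no verdict was returned.

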